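Set up the coffee dosing station

TASK

Get the dosing station ready for the next class: lift every measure off the rack and stand each one upright in a well of its own in the tray, set the tamper upright on the rubber mat with its whole base on it, and turn the timer's dial until it clicks in at the fifth mark clockwise from the long zero mark. Do not drop or topple a measure, and leave the jar, the jug and the cup where they are. The tamper may get knocked aside at any time; put it right if so.

Things in the scene. Friction and masses are not known exactly. Their poses are not given: they have to be found in the camera images.
- measure1: steel portion measure, about 0.12 kg: open cup 42 mm across, 45 mm high, flat foot; one strip handle 12 mm wide rises from the rim at own +x and is cranked in at 84 mm to end over the cup's middle in an upright rectangular eye, top 146 mm above the foot. Starts hanging upright by the eye on a rack peg. Origin: centre of the foot's underside; z up. None when absent
- measure2: steel portion measure, about 0.12 kg: open cup 42 mm across, 45 mm high, flat foot; one strip handle 12 mm wide rises from the rim at own +x and is cranked in at 84 mm to end over the cup's middle in an upright rectangular eye, top 146 mm above the foot. Starts hanging upright by the eye on a rack peg. Origin: centre of the foot's underside; z up. None when absent
- measure3: steel portion measure, about 0.12 kg: open cup 42 mm across, 45 mm high, flat foot; one strip handle 12 mm wide rises from the rim at own +x and is cranked in at 84 mm to end over the cup's middle in an upright rectangular eye, top 146 mm above the foot. Starts hanging upright by the eye on a rack peg. Origin: centre of the foot's underside; z up. None when absent
- measure4: steel portion measure, about 0.12 kg: open cup 42 mm across, 45 mm high, flat foot; one strip handle 12 mm wide rises from the rim at own +x and is cranked in at 84 mm to end over the cup's middle in an upright rectangular eye, top 146 mm above the foot. Starts hanging upright by the eye on a rack peg. Origin: centre of the foot's underside; z up. None when absent
- measure1_eye (a point): centre of the eye of measure1, 123 mm above the foot. Eye: 30 mm wide (own y), 8 mm thick (own x, along the peg), from 100 to 146 mm above the foot; its opening is 18 mm wide, from 106 to 140 mm
- measure2_eye (a point): centre of the eye of measure2, 123 mm above the foot. Eye: 30 mm wide (own y), 8 mm thick (own x, along the peg), from 100 to 146 mm above the foot; its opening is 18 mm wide, from 106 to 140 mm
- measure3_eye (a point): centre of the eye of measure3, 123 mm above the foot. Eye: 30 mm wide (own y), 8 mm thick (own x, along the peg), from 100 to 146 mm above the foot; its opening is 18 mm wide, from 106 to 140 mm
- measure4_eye (a point): centre of the eye of measure4, 123 mm above the foot. Eye: 30 mm wide (own y), 8 mm thick (own x, along the peg), from 100 to 146 mm above the foot; its opening is 18 mm wide, from 106 to 140 mm
- rack: fixed dark wooden rack. Four alike steel pegs point along its own -x (to the robot) from a beam: own y -120, -40, 40, 120 mm, axes 270 mm above the table; measures hang one to a peg, 35 mm in front of the beam. Beam 14 mm thick (x), 300 long (y), 252 to 282 mm high; posts at y +-141; base plate 12 mm high, x -25 to 65. Origin: at the table, under the middle of the beam's front face
- peg1 (a point): the first (rightmost seen from the robot, own y -120 mm) peg of the rack, where it leaves the beam's front face, on its axis. Every peg is 7 mm thick, runs level along the rack's -x for 50 mm, then the tip turns up: its top is 14.5 mm above the axis, its end 62 mm from the beam. An eye must be lifted some 12 to 24 mm, then drawn off along the rack's -x
- tray: fixed light wooden block 160 x 160 x 16 mm with four round wells, each 48 mm across and 9 mm deep, at own x, y = +-37.5 mm. Origin: centre of the underside, on the table
- tray_hole0 (a point): centre of the mouth of one tray well (16 mm above the table; the well's floor is 9 mm below this point)
- tray_hole1 (a point): centre of the mouth of one tray well (16 mm above the table; the well's floor is 9 mm below this point)
- tray_hole2 (a point): centre of the mouth of one tray well (16 mm above the table; the well's floor is 9 mm below this point)
- tray_hole3 (a point): centre of the mouth of one tray well (16 mm above the table; the well's floor is 9 mm below this point)
- tamper: loose dark steel coffee tamper, 90 mm high, standing upright on a round base 56 mm across, 22 mm high; above a thin neck (18 mm) its round handle is 33 mm across from 50 to 85 mm height. 0.25 to 0.5 kg. Origin: centre of the base's underside, z up
- mat: fixed black rubber tamping mat 130 x 130 x 6 mm lying on the table. Origin: centre of its underside
- timer: fixed grey dose-timer box 120 x 120 x 60 mm on the table with the dial in the middle of its top. Twelve evenly spaced white marks ring the dial: the zero mark is longer and thicker, on the box's own -x side (towards the robot). Origin: centre of the underside
- dial (a joint): click dial on the timer, rad: 0 with the pointer at the long zero mark (pointer to the box's -x), growing clockwise seen from above; one click is 0.5236 (30 degrees), so the fifth mark is 2.618. Range 0 to 5.76, turns both ways with about 0.1 N m; a sprung detent pulls it into the nearest click when let go
- dial_grip (a point): point on the dial's axis, 97 mm above the table, height to grip. Dial: black disc 60 mm across with an upright bar grip 57 mm long, 14 mm wide, 74 to 104 mm above the table; a white line on one half of the bar's top is the pointer. Turns with the dial: x along the bar, pointer at -x
- jar: bystander: closed amber jar, 80 mm across, 130 mm high. Origin under its middle
- jug: bystander: steel jug with a handle, 84 mm across, 100 mm high. Origin under its middle
- cup: bystander: white cup with a handle, 70 mm across, 60 mm high. Origin under its middle
Things that resemble listed ones, but are neither listed nor needed, are in the scene too. Leave any pink, red or yellow look-alike of the timer alone.

How it is judged (in metres and radians):
At the end, for the whole second after the job is handed in: Each measure present rests in a well: upright within 0.12 rad, within 8 mm of its centre, foot 4 mm or more below the tray top. Tamper upright (0.1 rad), at rest, within 38 mm of the mat centre along each side. Dial within 0.15 rad of 2.618. Jar, jug, cup moved under 30 mm (((horizontal distance between measure1 and tray_hole0 below 0.008 m and z of measure1 in the frame of tray_hole0 below -0.004 m) or (horizontal distance between measure1 and tray_hole1 below 0.008 m and z of measure1 in the frame of tray_hole1 below -0.004 m) or (horizontal distance between measure1 and tray_hole2 below 0.008 m and z of measure1 in the frame of tray_hole2 below -0.004 m) or (horizontal distance between measure1 and tray_hole3 below 0.008 m and z of measure1 in the frame of tray_hole3 below -0.004 m)) and angle between each of measure1, measure2, measure3, measure4's own z axis and vertical below 0.12 rad and linear speed of each of measure1, measure2, measure3, measure4, tamper below 0.02 m/s and ((horizontal distance between measure2 and tray_hole0 below 0.008 m and z of measure2 in the frame of tray_hole0 below -0.004 m) or (horizontal distance between measure2 and tray_hole1 below 0.008 m and z of measure2 in the frame of tray_hole1 below -0.004 m) or (horizontal distance between measure2 and tray_hole2 below 0.008 m and z of measure2 in the frame of tray_hole2 below -0.004 m) or (horizontal distance between measure2 and tray_hole3 below 0.008 m and z of measure2 in the frame of tray_hole3 below -0.004 m)) and ((horizontal distance between measure3 and tray_hole0 below 0.008 m and z of measure3 in the frame of tray_hole0 below -0.004 m) or (horizontal distance between measure3 and tray_hole1 below 0.008 m and z of measure3 in the frame of tray_hole1 below -0.004 m) or (horizontal distance between measure3 and tray_hole2 below 0.008 m and z of measure3 in the frame of tray_hole2 below -0.004 m) or (horizontal distance between measure3 and tray_hole3 below 0.008 m and z of measure3 in the frame of tray_hole3 below -0.004 m)) and ((horizontal distance between measure4 and tray_hole0 below 0.008 m and z of measure4 in the frame of tray_hole0 below -0.004 m) or (horizontal distance between measure4 and tray_hole1 below 0.008 m and z of measure4 in the frame of tray_hole1 below -0.004 m) or (horizontal distance between measure4 and tray_hole2 below 0.008 m and z of measure4 in the frame of tray_hole2 below -0.004 m) or (horizontal distance between measure4 and tray_hole3 below 0.008 m and z of measure4 in the frame of tray_hole3 below -0.004 m)) and value of joint dial between 2.468 and 2.768 rad and velocity of joint dial between -0.1 and 0.1 rad/s and x of tamper in the frame of mat between -0.038 and 0.038 m and y of tamper in the frame of mat between -0.038 and 0.038 m and z of tamper in the frame of mat below 0.01 m and angle between tamper's own z axis and vertical below 0.1 rad and distance of each of jar, jug, cup from where it was at the start of the episode below 0.03 m); the robot touches nothing.
It fails at once if a measure is dropped or toppled (leans more than 0.9 rad) (angle between any of measure1, measure2, measure3, measure4's own z axis and vertical above 0.9 rad).
It fails at once if the jar, jug or cup is moved more than 30 mm (distance of any of jar, jug, cup from where it was at the start of the episode above 0.03 m).
Of measure1, measure2, measure3, measure4 only 2 to 4 are there at a start; the rules pass over those that are not, and their reading is None.
At some moment in a run one of tamper may be knocked a few centimetres aside while the robot is not near it.
It also fails if it takes over 210 s, if anything falls off the work surface, if the arm or the gripper's body presses on something with over 40 N, if the wrist force passes 120 N, or if a joint passes its speed limit or range.

ROBOT

A 6-joint arm with a two-finger parallel gripper is mounted at the origin on the work surface. World frame = base frame: x ahead of the robot, y to its left, z up, the work surface at z = 0. Lengths are in m, angles in degrees, forces in N, time in s.
With the tool pointing down it reaches from about 0.4 to 0.825 m from the base axis. Payload 7 kg.
Tool frame: the origin (TCP) lies at the very end of the fingers, on their centre line; the grasp point (between the pads) lies 19 mm behind it; z points along the fingers, y is the line along which they close (so a half turn about z gives the same grasp; the last joint's range is limited). The gripper opens to 88 mm and grips with 3 to 60 N. Pads are 19 mm wide; open, the fingers measure 130 mm over their backs; the gripper's body (78 mm by 193 mm) begins 47 mm behind the grasp point.
Start: joints at [-51.446, 20.546, 0.682, 0, -70.136, -16.507], TCP at [0.253, -0.626, 0.227] pointing down, gripper open.
Joint ranges: [-176.03, 176.03], [-82.01, 121.73], [-58.28, 71.71], [-173.87, 95.51], [-174.79, -0.11], [-173.66, 173.66]. Speed limits (degrees/s): [136.94, 136.94, 172.46, 180, 180, 180].

INTERFACE

Orientations are given as [roll, pitch, yaw] about the fixed x, y, z axes, in that order (R = Rz(yaw) Ry(pitch) Rx(roll)).
In Python, from plant import ctrl, viewer gives the robot as it stands.
- The arm moves only by the tool servo_tool, never from a script. Its argument "rows" is a list of rows, each a list of 6 numbers: the shift along the world's x, y, z in mm, then the turn, a rotation vector about the world's x, y, z in degrees. A call has 1 to 5 rows; each row shifts and turns the commanded pose from where the row before left it; what a row does not reach is not made up. A row lasts 1/12 s, in which the tool goes at most 41.7 mm and 7.16 degrees, less where a joint would pass 70% of its speed; a pose out of reach is approached as far as the arm can. A call is refused whole if a number of a shift passes 41.7 or a number of a turn 7.16, either way. A call with a gripper value outside its range is refused whole. "fingers" is the finger opening in mm, from 0 to 87.6, set as the call begins (left out, the last holds). The fingers move at their own pace and stop on an object; the grip force is fixed at half the most. Time passes only in rows, so rows that do not move let the fingers close. It gives the time, the measured TCP pose, the force and the opening at its end, in the units of the state.
- ctrl.get_obs(): the state, without advancing time (a new reading comes with each control period).
- viewer.snapshot(name): name is "side" or "top"; returns (picture, depth): 384x512x3 uint8, red, green, blue; 384x512 float32, m along the optical axis (not along the pixel's ray), 0 where there is no reading.
- viewer.calibration(name): a dict with "fx", "fy", "cx", "cy" (pixels), "origin" and "rotation" of the camera in the world. Camera axes: x right, y up, looking along -z (the intrinsics and any distortion apply to the point x, -y, -z); pixel columns grow to the right and rows downward; lengths in m; the calibration is good to about 2 mm. A picture is of the moment at which its call begins. calibration takes no time and is no camera call.
- ctrl.close_job(): hands the job in, once; it reports no verdict.
The state is a dict: "clock": time; "joint_pos": joint angles; "qvel": joint speeds; "tau": joint torques, N m; "tool_pos": TCP position; "orientation": TCP orientation; "force": force on the tool from outside, world axes, zero at the start; "moment": the same for the moment, N m; "opening": finger opening in m.
Only numpy, scipy, OpenCV 4.12 (cv2) and the standard library are available. Lean on these libraries where they do the work, as an engineer would, in place of code of your own. Each camera call takes 0.05 s, during which the arm holds its last target. There are 200 camera calls.

## Working session

There is one attempt and no reset: what is moved stays moved. The work goes in short steps, Python scripts to look and compute and a tool call to move; the robot and the scene stay as the last step left them, time stands still between calls to the robot, and variables do not carry over. Pictures are saved under pics/ and viewed, on a budget of 14 in all, crops included, one or two more only if the job needs it, and the job is handed in when it is done.

Besides the shell and the picture viewer there is one more tool, called after ">>>" as name([rows], argument=value, ...), one row to a line, values as JSON. servo_tool: Moves the arm, as the interface text tells. Its arguments: {"type":"object","properties":{"rows":{"type":"array","items":{"type":"array","items":{"type":"number"}}},"fingers":{"type":"number"}},"required":["rows"]}

```bash
ls; mkdir -p pics
cat > h.py <<'E'
import numpy as np, cv2
from plant import ctrl, viewer
def snap(n):
    im,d=viewer.snapshot(n); np.savez('pics/last_%s.npz'%n,im=im,d=d); return im,d
def load(n):
    z=np.load('pics/last_%s.npz'%n); return z['im'],z['d']
def ray(n,u,v):
    c=viewer.calibration(n); R=np.array(c['rotation']).reshape(3,3)
    d=np.array([(u-c['cx'])/c['fx'],-(v-c['cy'])/c['fy'],-1.0])
    return np.array(c['origin']),R@d
def onz(n,u,v,z):
    o,d=ray(n,u,v); return o+d*(z-o[2])/d[2]
def cloud(n,d):
    c=viewer.calibration(n); R=np.array(c['rotation']).reshape(3,3)
    v,u=np.mgrid[:d.shape[0],:d.shape[1]]
    P=np.stack([(u-c['cx'])/c['fx']*d,-(v-c['cy'])/c['fy']*d,-d],-1)
    return P@R.T+np.array(c['origin'])
def proj(n,p):
    c=viewer.calibration(n); R=np.array(c['rotation']).reshape(3,3)
    q=R.T@(np.array(p)-np.array(c['origin'])); return c['cx']-c['fx']*q[0]/q[2], c['cy']+c['fy']*q[1]/q[2]
E
python3 - <<'E'
from h import *
for n in('side','top'):
    im,d=snap(n); cv2.imwrite(f'pics/{n}0.png',cv2.resize(im[...,::-1],(800,600),interpolation=cv2.INTER_CUBIC)); print(viewer.calibration(n))
print(ctrl.get_obs())
E
```

```text
pics
{'fx': 393.8186702641873, 'fy': 393.8186702641873, 'cx': 254.12052135941482, 'cy': 191.2389404165411, 'origin': array([0.27839144, 0.97783819, 1.12604646]), 'rotation': array([  48.63516494,    1.30754942, -164.49435721])}
{'fx': 500.12316670316306, 'fy': 500.12316670316306, 'cx': 251.11172120986816, 'cy': 188.75594344084584, 'origin': array([ 0.23546668, -0.04600085,  1.89373273]), 'rotation': array([ 12.30205676,   0.38464607, -91.16404568])}
{'clock': 0.1, 'joint_pos': array([-5.14445431e+01,  2.05861982e+01,  6.40593274e-01, -1.77086400e-02,
       -7.01346151e+01, -1.65086771e+01]), 'qvel': array([-0.01134404,  0.02443747,  0.12099017,  0.04068782, -0.02799151,
       -0.01435329]), 'tau': array([-1.49534964e-03, -5.84159768e+01,  2.93750060e+01,  7.01540977e+00,
        1.01879615e-02, -9.84885355e-05]), 'tool_pos': array([ 0.25321373, -0.62525618,  0.22574117]), 'orientation': array([ 1.79918356e+02, -6.83541089e-03, -1.57959245e+02]), 'force': array([0.17016484, 0.34612357, 0.76555655]), 'moment': array([-0.01721587,  0.03960813,  0.01875387]), 'opening': 0.0876072384065088}
```

View pics/side0.png

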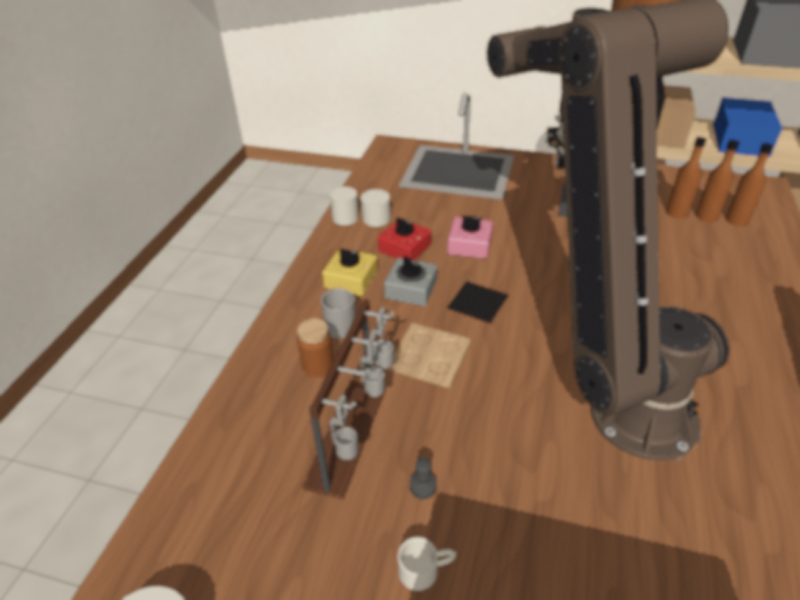

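View pics/top0.png

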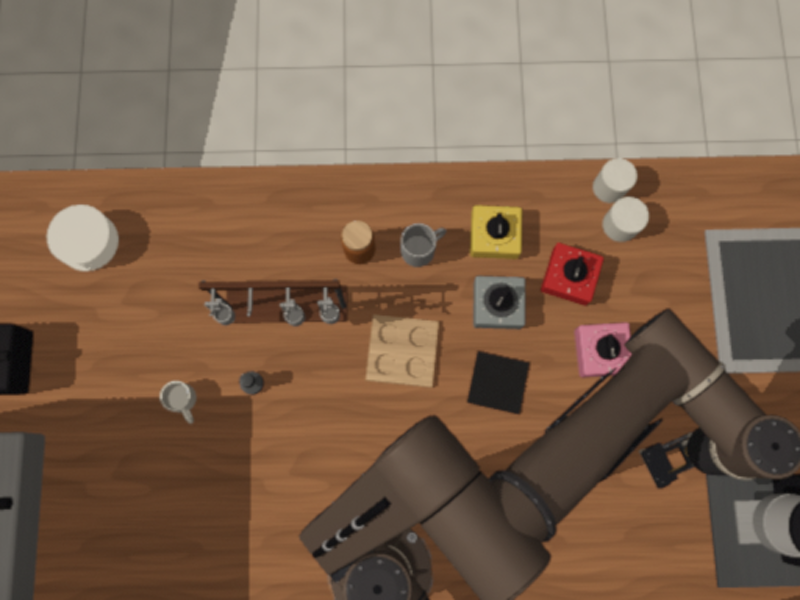

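Top view, enlarged pixels (up is +x, left is +y):
- **Measures:** three hang at about (220,305), (292,305) and (328,305). The peg at (250,300) is empty.
- **Other targets:** tray (403,352), mat (498,382), tamper (251,382).
- **Bystanders:** jar (358,240), jug (419,243), cup (178,397).
- **Timers:** grey (500,300), yellow (497,230), red (573,272), pink (604,348). The grey one fits the description, and I'll confirm it in a crop.

```bash
sed -i "s/R=np.array(c\['rotation'\]).reshape(3,3)/R=Rot.from_euler('xyz',c['rotation'],degrees=True).as_matrix()/; s/^import numpy as np, cv2/import numpy as np, cv2\nfrom scipy.spatial.transform import Rotation as Rot/" h.py
python3 - <<'E'
from h import *
im,d=load('top'); P=cloud('top',d)
s=0.64
def at(u,v): return int(v*s),int(u*s)
print('table',P[at(300,450)],P[at(420,200)] )
hsv=cv2.cvtColor(im,cv2.COLOR_RGB2HSV)
def rect(name,mask,z,roi):
    m=np.zeros(mask.shape,np.uint8);a,b,c,e=[int(q*s) for q in roi]; m[b:e,a:c]=mask[b:e,a:c]
    cs,_=cv2.findContours(m,0,2); c=max(cs,key=cv2.contourArea)
    q=np.array([onz('top',*p[0],z)[:2] for p in cv2.convexHull(c)],np.float32)
    r=cv2.minAreaRect(q); print(name,np.round(r[0],4),np.round(r[1],4),round(r[2],2))
Z=P[...,2]
rect('tray',((Z>.008)&(Z<.03)&(hsv[...,2]>140)).astype(np.uint8),.016,(350,305,455,400))
rect('mat',(hsv[...,2]<50).astype(np.uint8),.006,(455,340,540,425))
rect('timer',((Z>.05)&(Z<.085)).astype(np.uint8),.06,(460,270,535,335))
# rack beam & things
m=(Z>.255)&(Z<.3); 
v,u=np.nonzero(m[:, :int(360*s)]); print('hi rack',np.c_[u/s,v/s].min(0),np.c_[u/s,v/s].max(0))
for n,(a,b,c,e),lo,hi in [('tamper',(230,360,275,400),.05,.1),('jar',(335,215,380,270),.11,.15),('jug',(395,220,445,270),.08,.12),('cup',(155,375,200,425),.05,.07)]:
    A=P[int(b*s):int(e*s),int(a*s):int(c*s)].reshape(-1,3); A=A[(A[:,2]>lo)&(A[:,2]<hi)]
    print(n,A.mean(0).round(4),A.min(0).round(3),A.max(0).round(3))
c1=cv2.resize(im[int(265*s):int(340*s),int(195*s):int(355*s)],None,fx=7,fy=7,interpolation=2)[...,::-1]
c2=cv2.resize(im[int(190*s):int(420*s),int(440*s):int(640*s)],None,fx=3,fy=3,interpolation=2)[...,::-1]
W=max(c1.shape[1],c2.shape[1]); o=np.zeros((c1.shape[0]+c2.shape[0],W,3),np.uint8); o[:c1.shape[0],:c1.shape[1]]=c1;o[c1.shape[0]:,:c2.shape[1]]=c2
cv2.imwrite('pics/crop1.png',o[:,:800]); print(o.shape)
ims,_=load('side'); cv2.imwrite('pics/crop2.png',cv2.resize(ims[int(290*s):int(500*s),int(295*s):int(475*s)],None,fx=5,fy=4.4,interpolation=2)[...,::-1])
E
```

```text
table [ 0.27591782  0.1861002  -0.00321013] [ 8.94458916e-01 -1.13895773e-01  4.20438361e-04]
tray [ 0.5075 -0.0625] [0.1598 0.1645] 82.54
mat [ 0.4277 -0.2915] [0.1237 0.1235] 76.08
timer [ 0.6177 -0.2992] [0.1201 0.1207] 86.77
hi rack [198.4375 278.125 ] [357.8125 598.4375]
tamper [0.4375 0.2993 0.0826] [0.423 0.284 0.053] [0.455 0.317 0.099]
jar [0.7663 0.0386 0.1279] [0.731 0.004 0.111] [0.805 0.074 0.142]
jug [ 0.7626 -0.1111  0.0943] [ 0.718 -0.165  0.08 ] [ 0.805 -0.066  0.113]
cup [0.4003 0.4668 0.058 ] [0.355 0.436 0.05 ] [0.44  0.506 0.069]
(777, 721, 3)
```

View pics/crop1.png

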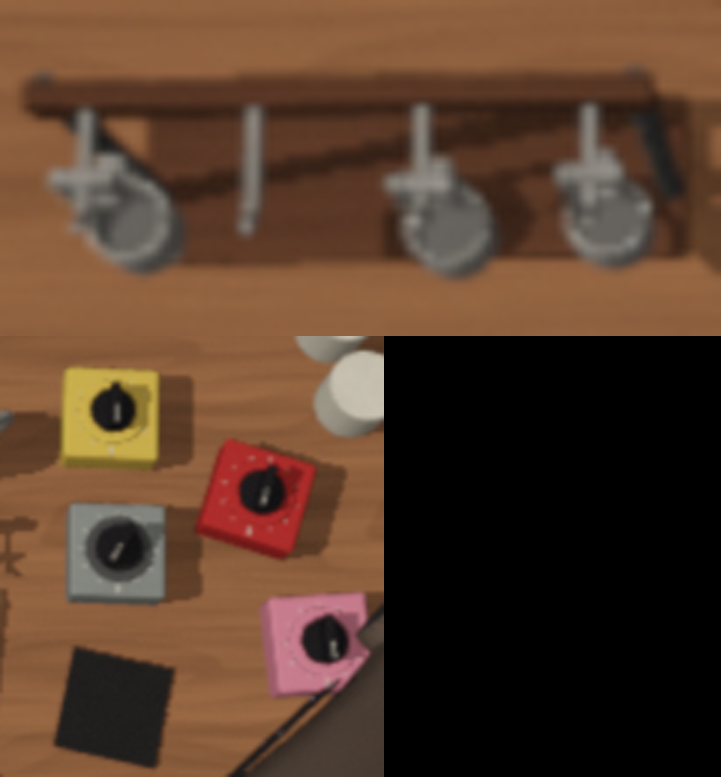

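View pics/crop2.png

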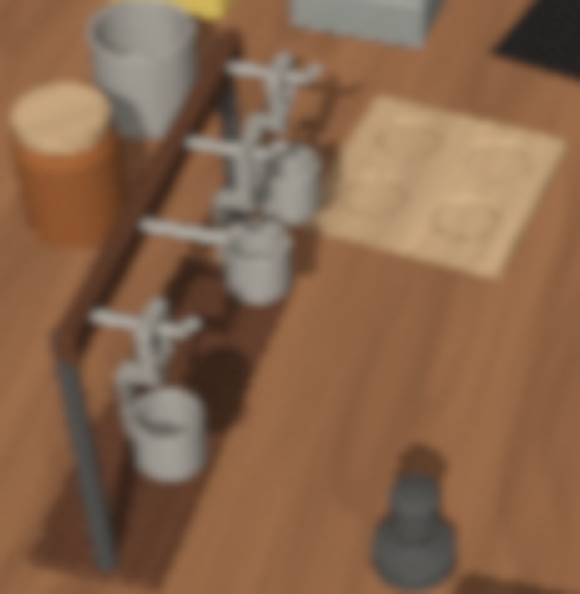

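The crop confirms the grey timer: a grey box with white marks, no colour, and its pointer roughly one click clockwise of zero. The crop also shows eye tops at about (83,180), (418,184) and (590,173), with peg roots near rows 105–112. Next I'll compute the poses.

Run:
```python
from h import *
im,d=load('top'); s=.64
c=lambda x,y:(124+(x+.5)/7-.5,169+(y+.5)/7-.5)
for n,p,z in [('eyeA',(83,180),.2795),('eyeC',(418,184),.2795),('eyeD',(590,173),.2795),('root1',(590,104),.2735),('root2',(422,106),.2735),('root3',(253,107),.2735),('root4',(87,110),.2735),('tip3',(246,225),.2845),('beamfrontL',(30,113),.282),('beamfrontR',(645,104),.282)]:
    print(n,onz('top',*c(*p),z).round(4))
# measure clouds
for n in('top','side'):
    img,dd=load(n); P=cloud(n,dd)
    for nm,y0 in (('A',.32),('C',.16),('D',.08)):
        pass
# tray from both views, upscaled
for n,roi,z in (('top',(350,300,455,400),.016),('side',(380,310,480,395),.016)):
    img,dd=load(n); a,b,e,f=[int(q*s) for q in roi]
    k=6; big=cv2.resize(img[b:f,a:e],None,fx=k,fy=k,interpolation=2)
    lab=cv2.cvtColor(big,cv2.COLOR_RGB2GRAY); t,m=cv2.threshold(lab,0,255,cv2.THRESH_OTSU)
    cs,_=cv2.findContours(m,0,1); cc=cv2.convexHull(max(cs,key=cv2.contourArea))
    q=np.array([onz(n,a+(p[0][0]+.5)/k-.5,b+(p[0][1]+.5)/k-.5,z)[:2] for p in cc],np.float32)
    print('tray',n,cv2.minAreaRect(q),t)
# dial pointer: white line in black dial at z=.104
a,b,e,f=[int(q*s) for q in (470,270,532,335)]; k=8
g=cv2.resize(cv2.cvtColor(im,cv2.COLOR_RGB2GRAY)[b:f,a:e],None,fx=k,fy=k,interpolation=2)
cv2.imwrite('pics/dial.png',cv2.resize(im[b:f,a:e],None,fx=15,fy=14,interpolation=2)[...,::-1]); print('dialorigin',a,b,g.shape)
```

```text
eyeA [0.5773 0.3398 0.2795]
eyeC [0.5719 0.1817 0.2795]
eyeD [0.5755 0.1007 0.2795]
root1 [0.6102 0.1011 0.2735]
root2 [0.611  0.181  0.2735]
root3 [0.6123 0.2614 0.2735]
root4 [0.6125 0.3404 0.2735]
tip3 [0.553  0.2615 0.2845]
beamfrontL [0.6097 0.3653 0.282 ]
beamfrontR [0.6077 0.0744 0.282 ]
tray top ((0.5085750818252563, -0.06034121662378311), (0.16315004229545593, 0.16387757658958435), 82.72362518310547) 124.0
tray side ((0.5093732476234436, -0.053751833736896515), (0.17951171100139618, 0.16560989618301392), 82.87781524658203) 132.0
dialorigin 300 172 (336, 320)
```

View pics/dial.png

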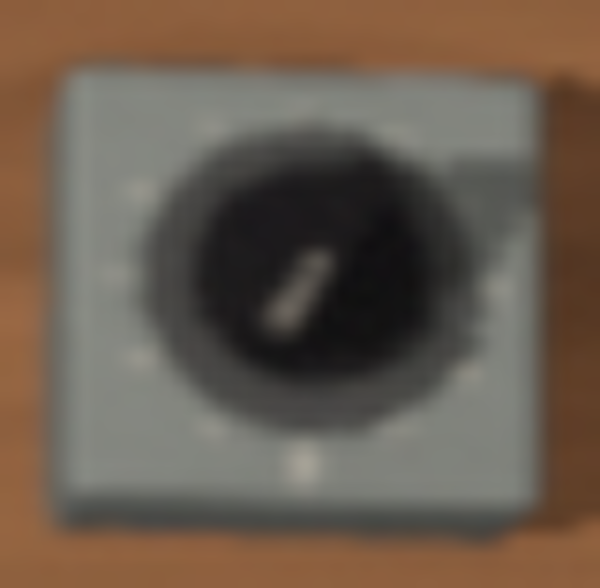

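The zero mark is at crop (302,463). The pointer runs from (322,260) to (278,322), which is about 31° clockwise of it, so the dial is on click 1. It needs 120° more clockwise. I'll move to the dial with yaw near −33°.

>>> servo_tool([
  [20,18,0,0,0,6.93],
  [20,18,0,0,0,6.93],
  [20,18,0,0,0,6.93],
  [20,18,0,0,0,6.93],
  [20,18,0,0,0,6.93],
], fingers=50)

```text
clock: 0.52
tool_pos: [0.3539, -0.5345, 0.2261]
orientation: [180.0, 0.0, -123.0]
force: [1.3, 0.2, 0.1]
opening: 0.0598
```

>>> servo_tool([
  [20,18,0,0,0,6.93],
  [20,18,0,0,0,6.93],
  [20,18,0,0,0,6.93],
  [20,18,0,0,0,6.93],
  [20,18,0,0,0,6.93],
])

```text
clock: 0.93
tool_pos: [0.454, -0.4444, 0.2262]
orientation: [180.0, 0.0, -88.3]
force: [0.4, -0.7, -0.2]
opening: 0.05
```

>>> servo_tool([
  [20,18,0,0,0,6.93],
  [20,18,0,0,0,6.93],
  [20,18,0,0,0,6.93],
  [20,18,0,0,0,6.93],
  [20,18,0,0,0,6.93],
])

```text
clock: 1.35
tool_pos: [0.554, -0.3545, 0.2261]
orientation: [180.0, 0.0, -53.7]
force: [-0.2, -0.9, 0.2]
opening: 0.0501
```

>>> servo_tool([
  [20,18,0,0,0,6.93],
  [20,18,0,0,0,6.93],
  [20,18,0,0,0,6.93],
  [0,0,0,0,0,0],
  [0,0,0,0,0,0],
])

```text
clock: 1.77
tool_pos: [0.614, -0.3004, 0.2255]
orientation: [180.0, 0.1, -33.1]
force: [0.1, -0.8, 0.1]
opening: 0.0498
```

Run:
```python
from h import *
o=ctrl.get_obs(); print(o['clock'],o['tool_pos'],o['orientation'],o['joint_pos'].round(1),o['force'],o['opening'])
for p in ((322,260),(300,290)): print(onz('top',300+p[0]/15-.5,172+p[1]/14-.5,.104))
print(onz('top',300+302/15-.5,172+463/14-.5,.06))
```

```text
1.7667 [ 0.61396945 -0.30035563  0.22554738] [ 1.79976674e+02  8.35646611e-02 -3.31337343e+01] [ -9.8  21.4   1.9  -0.  -70.5  66.6] [ 0.06290499 -0.80603765  0.09089116] 0.049829874399192106
[ 0.61544422 -0.29723328  0.104     ]
[ 0.60755851 -0.29147984  0.104     ]
[ 0.56971099 -0.295687    0.06      ]
```

>>> servo_tool([
  [3,2,-35,0,0,0],
  [0,0,-35,0,0,0],
  [0,0,-35,0,0,0],
  [0,0,-25,0,0,0],
  [0,0,-15,0,0,0],
])

```text
clock: 2.18
tool_pos: [0.6134, -0.2998, 0.0777]
orientation: [179.9, 0.3, -33.4]
force: [-0.3, 0.2, -0.2]
opening: 0.0498
```

>>> servo_tool([
  [0,0,0,0,0,0],
  [0,0,0,0,0,0],
  [0,0,0,0,0,0],
  [0,0,0,0,0,0],
  [0,0,0,0,0,0],
], fingers=0)

```text
clock: 2.6
tool_pos: [0.6172, -0.3, 0.0834]
orientation: [-179.9, -0.1, -33.2]
force: [0.5, 0.0, 0.3]
opening: 0.0222
```

>>> servo_tool([
  [0,0,0,0,0,0],
  [0,0,0,0,0,0],
  [0,0,0,0,0,0],
  [0,0,0,0,0,0],
  [0,0,0,0,0,0],
])

```text
clock: 3.02
tool_pos: [0.6178, -0.2987, 0.083]
orientation: [-179.9, -0.1, -33.2]
force: [1.4, 5.7, 3.1]
opening: 0.0135
```

>>> servo_tool([
  [0,0,0,0,0,-6],
  [0,0,0,0,0,-6],
  [0,0,0,0,0,-6],
  [0,0,0,0,0,-6],
  [0,0,0,0,0,-6],
])

```text
clock: 3.43
tool_pos: [0.6183, -0.2983, 0.0831]
orientation: [-179.8, -0.1, -63.5]
force: [3.3, 7.7, 3.0]
opening: 0.0138
```

>>> servo_tool([
  [0,0,0,0,0,-6],
  [0,0,0,0,0,-6],
  [0,0,0,0,0,-6],
  [0,0,0,0,0,-6],
  [0,0,0,0,0,-6],
])

```text
clock: 3.85
tool_pos: [0.6189, -0.2981, 0.0831]
orientation: [-179.7, 0.1, -93.5]
force: [5.3, 8.4, 1.4]
opening: 0.0138
```

>>> servo_tool([
  [0,0,0,0,0,-6],
  [0,0,0,0,0,-6],
  [0,0,0,0,0,-6],
  [0,0,0,0,0,-6],
  [0,0,0,0,0,-6],
])

```text
clock: 4.27
tool_pos: [0.6195, -0.2983, 0.0831]
orientation: [-179.7, 0.2, -123.5]
force: [6.7, 6.5, -0.3]
opening: 0.0141
```

>>> servo_tool([
  [0,0,0,0,0,-6],
  [0,0,0,0,0,-6],
  [0,0,0,0,0,-6],
  [0,0,0,0,0,-6],
  [0,0,0,0,0,-6],
])

```text
clock: 4.68
tool_pos: [0.62, -0.2987, 0.0831]
orientation: [-179.8, 0.3, -153.4]
force: [8.8, 4.7, -1.9]
opening: 0.0139
```

>>> servo_tool([
  [0,0,0,0,0,0],
  [0,0,0,0,0,0],
  [0,0,0,0,0,0],
  [0,0,0,0,0,0],
  [0,0,0,0,0,0],
])

```text
clock: 5.1
tool_pos: [0.6199, -0.2987, 0.0831]
orientation: [-179.8, 0.3, -153.2]
force: [7.7, 3.5, -1.9]
opening: 0.0135
```

>>> servo_tool([
  [0,0,0,0,0,0],
  [0,0,0,0,0,0],
  [0,0,0,0,0,0],
  [0,0,0,0,0,0],
  [0,0,0,0,0,0],
], fingers=50)

```text
clock: 5.52
tool_pos: [0.616, -0.2998, 0.0816]
orientation: [180.0, -0.0, -153.2]
force: [-0.5, 0.8, 0.1]
opening: 0.0415
```

>>> servo_tool([
  [0,0,30,0,0,0],
  [0,0,40,0,0,0],
  [0,0,40,0,0,0],
  [0,0,40,0,0,0],
  [0,0,40,0,0,0],
])

```text
clock: 5.93
tool_pos: [0.6157, -0.2997, 0.2736]
orientation: [180.0, -0.0, -153.2]
force: [1.4, -0.1, -0.1]
opening: 0.05
```

>>> servo_tool([
  [0,0,40,0,0,-5.4],
  [-4,36,20,0,0,-5.4],
  [-4,36,0,0,0,-5.4],
  [-4,36,0,0,0,-5.4],
  [-4,36,0,0,0,-5.4],
])

```text
clock: 6.35
tool_pos: [0.5997, -0.1546, 0.3321]
orientation: [180.0, 0.0, 179.5]
force: [1.1, 0.3, -0.1]
opening: 0.05
```

>>> servo_tool([
  [-4,36,0,0,0,0],
  [-4,36,0,0,0,0],
  [-4,36,0,0,0,0],
  [-4,36,0,0,0,0],
  [-4,36,0,0,0,0],
])

```text
clock: 6.77
tool_pos: [0.5796, 0.0258, 0.3318]
orientation: [180.0, 0.0, 179.8]
force: [0.6, -0.2, 0.0]
opening: 0.0503
```

>>> servo_tool([
  [-4,38,0,0,0,0],
  [0,38,0,0,0,0],
  [0,0,0,0,0,0],
  [0,0,0,0,0,0],
  [0,0,0,0,0,0],
])

```text
clock: 7.18
tool_pos: [0.5762, 0.1004, 0.3315]
orientation: [-180.0, -0.0, 179.8]
force: [0.1, -0.4, -0.5]
opening: 0.0502
```

Run:
```python
from h import *
o=ctrl.get_obs(); print(o['tool_pos'],o['joint_pos'].round(1))
im,d=snap('top'); im2,_=snap('side')
p=proj('side',o['tool_pos']); q=proj('top',(.6177,-.299,.1)); print(p,q)
u,v=map(int,p); a=im2[max(0,v-45):v+75,max(0,u-60):u+60]
u,v=map(int,q); b=im[v-24:v+24,u-24:u+24]
cv2.imwrite('pics/c3.png',np.hstack([cv2.resize(a,(400,400),interpolation=2),cv2.resize(b,(400,400),interpolation=2)])[...,::-1])
```

```text
[0.57615891 0.10037246 0.33150214] [  29.     9.2   -1.1    0.   -79.7 -119.2]
(np.float64(243.07803476900352), np.float64(186.61822993718127)) (np.float64(321.27624016522986), np.float64(189.68943862034754))
```

View pics/c3.png

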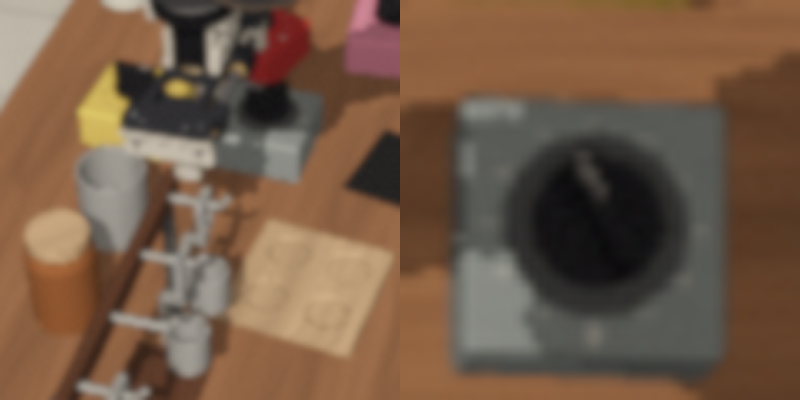

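Left panel: the fingertips at (187,172) sit right above measure D's eye at (205,205). Right panel: the dial pointer at (580,155) points up-left at about 150° clockwise, the fifth mark. Next is grasping D.

>>> servo_tool([
  [0,0,-35,0,0,0],
  [0,0,-30,0,0,0],
  [0,0,-20,0,0,0],
  [0,0,-9,0,0,0],
  [0,0,0,0,0,0],
])

```text
clock: 7.7
tool_pos: [0.5755, 0.0989, 0.2356]
orientation: [-179.9, -0.2, 179.7]
force: [0.7, 0.2, 0.4]
opening: 0.0502
```

>>> servo_tool([
  [0,0,0,0,0,0],
  [0,0,0,0,0,0],
  [0,0,0,0,0,0],
  [0,0,0,0,0,0],
  [0,0,0,0,0,0],
], fingers=10)

```text
clock: 8.12
tool_pos: [0.577, 0.1006, 0.2389]
orientation: [180.0, 0.1, 179.8]
force: [-0.2, -0.7, 2.8]
opening: 0.03
```

>>> servo_tool([
  [0,0,0,0,0,0],
  [0,0,0,0,0,0],
  [0,0,0,0,0,0],
])

```text
clock: 8.37
tool_pos: [0.577, 0.1005, 0.2388]
orientation: [180.0, 0.1, 179.8]
force: [-0.1, -0.8, 7.1]
opening: 0.0298
```

>>> servo_tool([
  [0,0,6,0,0,0],
  [0,0,6,0,0,0],
  [0,0,6,0,0,0],
  [0,0,0,0,0,0],
  [0,0,0,0,0,0],
])

```text
clock: 8.78
tool_pos: [0.5764, 0.1005, 0.2559]
orientation: [180.0, 0.0, 179.8]
force: [0.3, 0.4, -0.9]
opening: 0.0299
```

>>> servo_tool([
  [-8,0,0,0,0,0],
  [-12,0,0,0,0,0],
  [-12,0,0,0,0,0],
  [-12,0,0,0,0,0],
  [-12,0,0,0,0,0],
])

```text
clock: 9.2
tool_pos: [0.5186, 0.1002, 0.2556]
orientation: [180.0, -0.0, 179.8]
force: [0.4, 0.2, -1.0]
opening: 0.0301
```

>>> servo_tool([
  [-12,0,8,0,0,0],
  [-8,0,8,0,0,0],
  [0,0,0,0,0,0],
  [0,0,0,0,0,0],
])

```text
clock: 9.53
tool_pos: [0.5003, 0.1008, 0.2727]
orientation: [179.9, 0.1, 179.8]
force: [0.7, -0.4, -1.7]
opening: 0.0297
```

Run:
```python
from h import *
o=ctrl.get_obs(); t=o['tool_pos'];print(t)
im,d=snap('top'); im2,d2=snap('side')
foot=t+np.array([0,0,-.104])
p=proj('side',foot); print(p)
u,v=map(int,p); a=im2[max(0,v-80):v+40,max(0,u-60):u+60]
u,v=map(int,proj('top',t)); b=im[v-24:v+56,u-40:u+40]
cv2.imwrite('pics/c4.png',np.hstack([cv2.resize(a,(400,400),interpolation=2),cv2.resize(b,(400,400),interpolation=2)])[...,::-1]); print(u,v)
P=cloud('side',d2).reshape(-1,3)
m=(abs(P[:,0]-t[0])<.04)&(abs(P[:,1]-t[1])<.04)&(P[:,2]>foot[2]-.01)&(P[:,2]<foot[2]+.05)
print(P[m].min(0),P[m].max(0),m.sum())
```

```text
[0.50027819 0.10075672 0.27271796]
(np.float64(266.88793856276095), np.float64(227.35407244994587))
208 216
[0.47741118 0.07920944 0.16505724] [0.52220788 0.1253406  0.21699525] 209
```

View pics/c4.png

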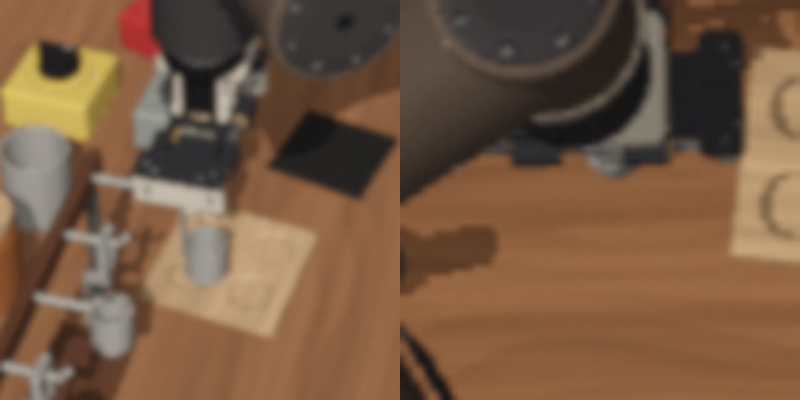

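The measure hangs upright and free in the gripper. In the left panel the cup is at (207,250), in front of the tray. Next I'll refine the well centres from depth and from the tray edges.

```bash
cat > wells.py <<'E'
from h import *
import sys
def wells(n,im,d):
    P=cloud(n,d); c=np.array([.508,-.061])
    R=np.array([[np.cos(-.127),-np.sin(-.127)],[np.sin(-.127),np.cos(-.127)]])
    L=(P[...,:2]-c)@R
    top=(np.abs(L).max(-1)<.075)
    w=np.array([[a,b] for a in(.0375,-.0375) for b in(.0375,-.0375)])
    dist=np.min(np.linalg.norm(L[...,None,:]-w,axis=-1),-1)
    f=top&(dist>.03); A=np.c_[P[f][:,:2],np.ones(f.sum())]; k,*_=np.linalg.lstsq(A,P[f][:,2],rcond=None)
    res=P[...,2]-(P[...,0]*k[0]+P[...,1]*k[1]+k[2]); print(n,'plane at c',k@[*c,1],'std',res[f].std())
    for q in w:
        m=(np.linalg.norm(L-q,axis=-1)<.034)
        i=m&(res<-.0045); j=m&(dist<.015)
        # move floor points to mouth plane z along same pixel ray is needed for walls; report floor centroid
        print(' well',(R@q+c).round(4),'low pts',i.sum(),P[i][:,:2].mean(0).round(4),'depth',res[j].mean().round(4),'exp n',m.sum())
E
python3 - <<'E'
from wells import *
z=np.load('pics/last_top.npz')
# top initial picture lost the depth; use the present views where unoccluded
for n in('top','side'):
    im,d=load(n); wells(n,im,d)
    k=8; 
im,d=load('top'); 
# edges of mat/tray via subpixel hsv in current top: tray corners
k=6; a,b,e,f=[int(q*.64) for q in(350,300,455,400)]
big=cv2.resize(im[b:f,a:e],None,fx=7,fy=7,interpolation=2); im2,_=load('side'); a2,b2,e2,f2=[int(q*.64) for q in(380,310,485,400)]
big2=cv2.resize(im2[b2:f2,a2:e2],None,fx=5.9,fy=7.8,interpolation=2)
h=min(big.shape[0],big2.shape[0]); cv2.imwrite('pics/c5.png',np.hstack([cv2.resize(big,(400,h)),cv2.resize(big2,(400,h))])[...,::-1]); print(a,b,big.shape,a2,b2,big2.shape,h)
E
```

```text
top plane at c 0.045021515451994634 std 0.09822437983891785
 well [ 0.5499 -0.0286] low pts 248 [ 0.5505 -0.0287] depth -0.0644 exp n 248
 well [ 0.5404 -0.1029] low pts 56 [ 0.5397 -0.0827] depth 0.0069 exp n 250
 well [ 0.4756 -0.0191] low pts 251 [ 0.4761 -0.0191] depth -0.083 exp n 288
 well [ 0.4661 -0.0934] low pts 143 [ 0.4646 -0.0815] depth -0.0119 exp n 253
side plane at c 0.021292208720114253 std 0.06667659864944621
 well [ 0.5499 -0.0286] low pts 75 [ 0.5569 -0.0178] depth -0.0198 exp n 97
 well [ 0.5404 -0.1029] low pts 0 [nan nan] depth nan exp n 81
 well [ 0.4756 -0.0191] low pts 182 [ 0.476  -0.0224] depth -0.0438 exp n 187
 well [ 0.4661 -0.0934] low pts 99 [ 0.4609 -0.0888] depth -0.0131 exp n 168
224 192 (448, 469, 3) 243 198 (452, 395, 3) 448wells.py:16: RuntimeWarning: Mean of empty slice.
  print(' well',(R@q+c).round(4),'low pts',i.sum(),P[i][:,:2].mean(0).round(4),'depth',res[j].mean().round(4),'exp n',m.sum())
  ret = um.true_divide(
  ret = ret.dtype.type(ret / rcount)
```

>>> servo_tool([
  [-4,40,0,0,0,0],
  [-4,40,0,0,0,0],
  [-4,40,0,0,0,0],
  [-4,40,0,0,0,0],
  [-4,40,0,0,0,0],
])

```text
clock: 10.05
tool_pos: [0.4802, 0.3021, 0.271]
orientation: [-180.0, -0.0, 179.8]
force: [1.5, -0.3, -0.8]
opening: 0.0298
```

Run:
```python
from wells import *
for n in('top','side'):
    im,d=snap(n); np.savez(f'pics/clear_{n}.npz',im=im,d=d); wells(n,im,d)
im,_=load('top');im2,_=load('side')
A=im[192:256,224:288]; B=im2[198:256,243:310]
cv2.imwrite('pics/c5.png',np.hstack([cv2.resize(A,(400,400),interpolation=2),cv2.resize(B,(400,400),interpolation=2)])[...,::-1])
```

```text
top plane at c 0.01560228464272043 std 0.004830635558866888
 well [ 0.5499 -0.0286] low pts 124 [ 0.5529 -0.0298] depth -0.0092 exp n 248
 well [ 0.5404 -0.1029] low pts 128 [ 0.543  -0.1055] depth -0.0092 exp n 251
 well [ 0.4756 -0.0191] low pts 118 [ 0.4767 -0.0191] depth -0.0088 exp n 248
 well [ 0.4661 -0.0934] low pts 133 [ 0.4677 -0.0946] depth -0.0089 exp n 256
side plane at c 0.01424230804728714 std 0.002746587817544561
 well [ 0.5499 -0.0286] low pts 0 [nan nan] depth nan exp n 0
 well [ 0.5404 -0.1029] low pts 0 [nan nan] depth nan exp n 4
 well [ 0.4756 -0.0191] low pts 81 [ 0.4777 -0.0233] depth -0.0087 exp n 185
 well [ 0.4661 -0.0934] low pts 80 [ 0.4681 -0.0992] depth -0.0091 exp n 169wells.py:16: RuntimeWarning: Mean of empty slice.
  print(' well',(R@q+c).round(4),'low pts',i.sum(),P[i][:,:2].mean(0).round(4),'depth',res[j].mean().round(4),'exp n',m.sum())
  ret = um.true_divide(
  ret = ret.dtype.type(ret / rcount)
```

View pics/c5.png

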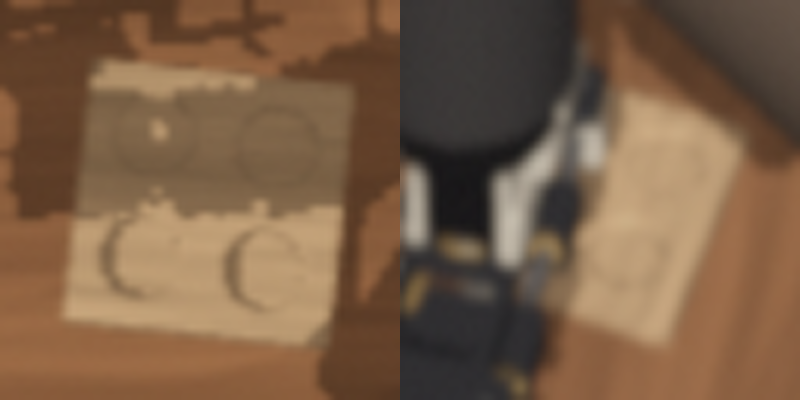

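Right now the tray reads clearly in depth: wells 9 mm deep in both views, which agree to about 1 mm. In the left panel the wells sit at (158,140), (278,145), (140,258) and (268,270). Next I'll fit the held cup's axis relative to the TCP.

```bash
cat > held.py <<'E'
from h import *
from scipy.optimize import least_squares
def held(n,t,zoff=-.104,lo=.006,hi=.038,r=.021,d=None):
    if d is None: d=load(n)[1]
    P=cloud(n,d).reshape(-1,3); o=np.array(viewer.calibration(n)['origin'])
    f=t[2]+zoff
    m=(np.hypot(P[:,0]-t[0],P[:,1]-t[1])<.035)&(P[:,2]>f+lo)&(P[:,2]<f+hi); A=P[m]
    A=A[((A[:,:2]-t[:2])@(o[:2]-t[:2])/np.linalg.norm(o[:2]-t[:2]))>0.003]
    g=lambda p:np.hypot(A[:,0]-p[0],A[:,1]-p[1])-r
    s=least_squares(g,t[:2],loss='soft_l1',f_scale=.001)
    # lean: refit lower and upper halves
    zz=A[:,2]; out=[]
    for q in (zz<np.median(zz),zz>=np.median(zz)):
        B=A[q]; out.append(np.r_[least_squares(lambda p:np.hypot(B[:,0]-p[0],B[:,1]-p[1])-r,t[:2],loss='soft_l1',f_scale=.001).x,B[:,2].mean()])
    print(n,len(A),'axis-TCP mm',((s.x-t[:2])*1e3).round(2),'rms',np.sqrt((g(s.x)**2).mean()).round(4),'lean',((out[1]-out[0])[:2]/(out[1]-out[0])[2]).round(3),'minz',P[m][:,2].min())
    return s.x
if __name__=='__main__':
    o=ctrl.get_obs(); t=o['tool_pos']; print(t); held('side',t)
E
python3 held.py
```

```text
[0.48013866 0.30514153 0.26985048]
side 95 axis-TCP mm [-1.57  2.79] rms 0.0011 lean [0.026 0.002] minz 0.17207244112791464
```

>>> servo_tool([
  [0,-30,0,0,0,0],
  [0,-40,0,0,0,0],
  [0,-40,0,0,0,0],
  [0,-40,0,0,0,0],
  [0,-40,0,0,0,0],
])

```text
clock: 10.57
tool_pos: [0.4801, 0.1086, 0.2709]
orientation: [-180.0, -0.0, 179.8]
force: [0.7, -0.0, -1.2]
opening: 0.0298
```

>>> servo_tool([
  [0,-40,0,0,0,0],
  [0,-40,0,0,0,0],
  [12,-40,0,0,0,0],
  [12,-40,0,0,0,0],
  [12,-40,-15,0,0,0],
])

```text
clock: 10.98
tool_pos: [0.5173, -0.0896, 0.2596]
orientation: [-180.0, 0.3, 179.8]
force: [0.9, 1.0, -1.3]
opening: 0.0299
```

>>> servo_tool([
  [14,-20,-25,0,0,0],
  [13,0,-35,0,0,0],
  [0,0,-30,0,0,0],
  [0,0,-20,0,0,0],
  [0,0,0,0,0,0],
])

```text
clock: 11.4
tool_pos: [0.5395, -0.1078, 0.1419]
orientation: [-180.0, -0.5, 179.7]
force: [-1.8, -0.3, -0.7]
opening: 0.0296
```

>>> servo_tool([
  [0,0,0,0,0,0],
  [0,0,0,0,0,0],
  [0,0,0,0,0,0],
])

```text
clock: 11.65
tool_pos: [0.5438, -0.1069, 0.1493]
orientation: [180.0, 0.2, 179.8]
force: [0.1, -0.1, -1.5]
opening: 0.0304
```

Run:
```python
from held import *
snap('side'); t=ctrl.get_obs()['tool_pos']; print(t); held('side',t)
```

```text
[ 0.5437269  -0.10681212  0.14932924]
side 60 axis-TCP mm [-2.53 -0.21] rms 0.0019 lean [ 0.059 -0.067] minz 0.051680603827237714
```

>>> servo_tool([
  [0,2,-12,0,0,0],
  [0,0,-8,0,0,0],
  [0,0,-4,0,0,0],
  [0,0,-3,0,0,0],
  [0,0,-3,0,0,0],
])

```text
clock: 12.12
tool_pos: [0.5428, -0.105, 0.1176]
orientation: [-180.0, 0.0, 179.8]
force: [-0.3, -0.5, -1.1]
opening: 0.0299
```

>>> servo_tool([
  [0,0,-2,0,0,0],
  [0,0,-1,0,0,0],
  [0,0,0,0,0,0],
])

```text
clock: 12.37
tool_pos: [0.5426, -0.105, 0.1144]
orientation: [-180.0, -0.0, 179.8]
force: [0.1, 0.4, -1.9]
opening: 0.0296
```

>>> servo_tool([
  [0,0,-1,0,0,0],
  [0,0,-1,0,0,0],
  [0,0,0,0,0,0],
  [0,0,0,0,0,0],
])

```text
clock: 12.7
tool_pos: [0.5428, -0.1051, 0.1127]
orientation: [-180.0, 0.0, 179.8]
force: [0.5, -0.5, 1.4]
opening: 0.0296
```

>>> servo_tool([
  [0,0,-1,0,0,0],
  [0,0,0,0,0,0],
  [0,0,0,0,0,0],
])

```text
clock: 12.95
tool_pos: [0.5431, -0.1051, 0.1127]
orientation: [-180.0, 0.1, 179.8]
force: [-2.2, 0.6, 8.8]
opening: 0.0296
```

>>> servo_tool([
  [0,0,0,0,0,0],
  [0,0,0,0,0,0],
  [0,0,0,0,0,0],
  [0,0,0,0,0,0],
  [0,0,0,0,0,0],
], fingers=50)

```text
clock: 13.37
tool_pos: [0.5425, -0.105, 0.1113]
orientation: [-180.0, -0.0, 179.8]
force: [-0.3, -0.3, 1.4]
opening: 0.0494
```

>>> servo_tool([
  [0,0,15,0,0,0],
  [0,0,30,0,0,0],
  [0,0,40,0,0,0],
  [0,0,40,0,0,0],
  [0,0,40,0,0,0],
])

```text
clock: 13.78
tool_pos: [0.5421, -0.1051, 0.2782]
orientation: [-180.0, -0.0, 179.8]
force: [1.9, 0.5, -0.4]
opening: 0.05
```

>>> servo_tool([
  [0,40,40,0,0,0],
  [0,40,13,0,0,0],
  [0,40,0,0,0,0],
  [0,40,0,0,0,0],
  [8,40,0,0,0,0],
])

```text
clock: 14.2
tool_pos: [0.5495, 0.0857, 0.3199]
orientation: [179.9, 0.1, 179.8]
force: [0.8, -0.2, -0.2]
opening: 0.0501
```

>>> servo_tool([
  [12,40,0,0,0,0],
  [12,46,0,0,0,0],
  [0,0,0,0,0,0],
  [0,0,0,0,0,0],
  [0,0,0,0,0,0],
])

```text
out of range: row 2 has 46, outside -41.7 to 41.7
```

>>> servo_tool([
  [12,35,8,0,0,0],
  [10,35,0,0,0,0],
  [0,20,0,0,0,0],
  [0,0,0,0,0,0],
  [0,0,0,0,0,0],
])

```text
clock: 14.62
tool_pos: [0.5724, 0.1753, 0.326]
orientation: [-180.0, -0.1, 179.9]
force: [-0.2, -0.4, 0.7]
opening: 0.0501
```

Run:
```python
from h import *
o=ctrl.get_obs(); t=o['tool_pos'];print(t)
im,d=snap('top'); im2,d2=snap('side')
P=cloud('side',d2).reshape(-1,3); A=P[(np.hypot(P[:,0]-.542,P[:,1]+.105)<.05)&(P[:,2]>.03)]
print(len(A)); 
if len(A): print(A.max(0),A[(A[:,2]>.11)].mean(0))
from held import held
held('side',np.array([.5415,-.1045,.112]),zoff=-.105)
held('side',np.array([.574,.181,.2375]),zoff=-.104)
a=im2[170:290,215:315]; b=im[170:250,224:288]
cv2.imwrite('pics/c6.png',np.hstack([cv2.resize(a,(400,480),interpolation=2),cv2.resize(b,(400,480),interpolation=2)])[...,::-1])
```

```text
[0.57236219 0.17531373 0.32601028]
154
[ 0.56336229 -0.08171145  0.15342586] [ 0.53880447 -0.0994939   0.13670992]
side 86 axis-TCP mm [-1.52  0.16] rms 0.0057 lean [-0.02 -0.48] minz 0.013052968878526805
side 80 axis-TCP mm [-2.65  0.63] rms 0.0011 lean [0.006 0.005] minz 0.13950671595602637
```

View pics/c6.png

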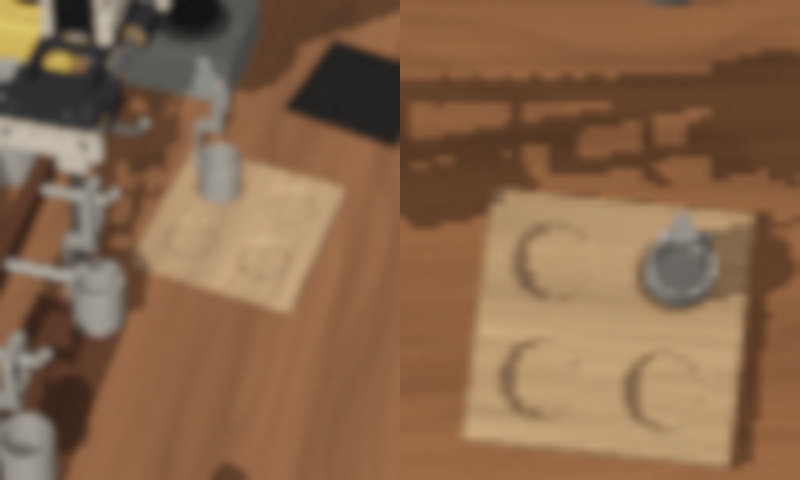

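Measure D stands upright in the far right well: its cup is at (680,265) in the right panel and the eye top reads 0.153 m as expected. C's cup axis fits at (0.571, 0.182), so I'll grasp C.

>>> servo_tool([
  [0,6,-35,0,0,0],
  [0,0,-30,0,0,0],
  [0,0,-15,0,0,0],
  [0,0,-8,0,0,0],
  [0,0,0,0,0,0],
])

```text
clock: 15.13
tool_pos: [0.5719, 0.1787, 0.2374]
orientation: [-179.9, -0.1, 179.7]
force: [-0.8, -0.4, 0.2]
opening: 0.0502
```

>>> servo_tool([
  [0,0,0,0,0,0],
  [0,0,0,0,0,0],
  [0,0,0,0,0,0],
  [0,0,0,0,0,0],
  [0,0,0,0,0,0],
], fingers=10)

```text
clock: 15.55
tool_pos: [0.5732, 0.1803, 0.2401]
orientation: [179.9, 0.1, 179.8]
force: [-0.5, 1.1, 3.3]
opening: 0.0297
```

>>> servo_tool([
  [0,0,0,0,0,0],
  [0,0,0,0,0,0],
  [0,0,0,0,0,0],
])

```text
clock: 15.8
tool_pos: [0.5732, 0.1803, 0.24]
orientation: [180.0, 0.1, 179.8]
force: [0.0, -0.5, 5.7]
opening: 0.0298
```

>>> servo_tool([
  [0,0,6,0,0,0],
  [0,0,6,0,0,0],
  [0,0,6,0,0,0],
  [0,0,0,0,0,0],
  [-8,0,0,0,0,0],
])

```text
clock: 16.22
tool_pos: [0.5652, 0.1802, 0.2568]
orientation: [180.0, 0.0, 179.8]
force: [-0.4, -0.4, -1.1]
opening: 0.0298
```

>>> servo_tool([
  [-12,0,0,0,0,0],
  [-12,0,0,0,0,0],
  [-12,0,0,0,0,0],
  [-14,0,0,0,0,0],
  [-16,0,10,0,0,0],
])

```text
clock: 16.63
tool_pos: [0.496, 0.1795, 0.265]
orientation: [-179.9, -0.2, 179.8]
force: [-0.8, 0.4, -1.4]
opening: 0.0299
```

>>> servo_tool([
  [-15,-20,12,0,0,0],
  [-15,-40,0,0,0,0],
  [0,-40,0,0,0,0],
  [0,-40,0,0,0,0],
  [0,-40,0,0,0,0],
])

```text
clock: 17.05
tool_pos: [0.4672, -0.0, 0.2794]
orientation: [180.0, 0.1, 179.9]
force: [1.2, 0.4, -0.4]
opening: 0.0299
```

>>> servo_tool([
  [0,-40,0,0,0,0],
  [0,-36,-20,0,0,0],
  [0,-20,-35,0,0,0],
  [0,0,-35,0,0,0],
  [0,0,-25,0,0,0],
])

```text
clock: 17.47
tool_pos: [0.4664, -0.096, 0.1616]
orientation: [180.0, -0.1, 179.6]
force: [0.2, 0.0, -1.4]
opening: 0.0297
```

>>> servo_tool([
  [0,0,-12,0,0,0],
  [0,0,0,0,0,0],
  [0,0,0,0,0,0],
  [0,0,0,0,0,0],
])

```text
clock: 17.8
tool_pos: [0.4694, -0.0946, 0.1532]
orientation: [180.0, 0.1, 179.8]
force: [-0.3, 0.3, -0.8]
opening: 0.0298
```

Run:
```python
from held import *
snap('side'); t=ctrl.get_obs()['tool_pos']; print(t); held('side',t,zoff=-.1065)
```

```text
[ 0.46967261 -0.09452658  0.15334528]
side 67 axis-TCP mm [-1.68 -0.05] rms 0.0019 lean [0.058 0.009] minz 0.053054456650880155
```

>>> servo_tool([
  [0,0,-14,0,0,0],
  [0,0,-10,0,0,0],
  [0,0,-4,0,0,0],
  [0,0,-3,0,0,0],
  [0,0,-3,0,0,0],
])

```text
clock: 18.27
tool_pos: [0.4692, -0.0949, 0.118]
orientation: [-180.0, 0.0, 179.8]
force: [-0.5, 0.5, -0.5]
opening: 0.03
```

>>> servo_tool([
  [0,0,-2,0,0,0],
  [0,0,-2,0,0,0],
  [0,0,-1,0,0,0],
  [0,0,-1,0,0,0],
  [0,0,0,0,0,0],
])

```text
clock: 18.68
tool_pos: [0.47, -0.0952, 0.1138]
orientation: [-180.0, 0.1, 179.8]
force: [-4.7, 0.9, 15.9]
opening: 0.0295
```

>>> servo_tool([
  [0,0,-1,0,0,0],
  [0,0,0,0,0,0],
  [0,0,0,0,0,0],
])

```text
clock: 18.93
tool_pos: [0.4708, -0.0953, 0.1137]
orientation: [-179.9, 0.2, 179.9]
force: [-5.4, 0.4, 22.1]
opening: 0.0297
```

>>> servo_tool([
  [0,0,1,0,0,0],
  [0,0,0,0,0,0],
  [0,0,0,0,0,0],
  [0,0,0,0,0,0],
  [0,0,0,0,0,0],
], fingers=50)

```text
clock: 19.35
tool_pos: [0.4688, -0.095, 0.1116]
orientation: [-180.0, -0.0, 179.8]
force: [-1.3, 0.3, -0.7]
opening: 0.0497
```

>>> servo_tool([
  [0,0,15,0,0,0],
  [0,0,30,0,0,0],
  [0,0,40,0,0,0],
  [0,20,40,0,0,0],
  [0,40,40,0,0,0],
])

```text
clock: 19.77
tool_pos: [0.4691, -0.0477, 0.2663]
orientation: [-180.0, 0.1, 179.6]
force: [2.2, 0.9, -0.2]
opening: 0.0499
```

>>> servo_tool([
  [10,41,40,0,0,0],
  [10,41,14,0,0,0],
  [10,41,0,0,0,0],
  [10,41,0,0,0,0],
  [10,41,0,0,0,0],
])

```text
clock: 20.18
tool_pos: [0.5151, 0.1444, 0.3058]
orientation: [180.0, 0.0, 179.8]
force: [0.4, 0.0, 0.1]
opening: 0.05
```

>>> servo_tool([
  [15,41,0,0,0,0],
  [15,41,0,0,0,0],
  [13,41,0,0,0,0],
  [10,41,0,0,0,0],
  [0,6,0,0,0,0],
])

```text
clock: 20.6
tool_pos: [0.567, 0.3122, 0.3026]
orientation: [-179.9, -0.1, 179.9]
force: [-0.4, -1.1, -1.4]
opening: 0.0498
```

Run:
```python
from held import *
im,d=snap('side'); im1,d1=snap('top'); t=ctrl.get_obs()['tool_pos']; print(t); held('side',np.array([.574,.340,.2375]),zoff=-.104)
P=cloud('top',d1).reshape(-1,3); A=P[(P[:,2]>.05)&(P[:,2]<.1)&(np.hypot(P[:,0]-.4375,P[:,1]-.2993)<.08)]
print('tamper',A.mean(0),len(A))
```

```text
[0.5660049  0.3088839  0.30322039]
side 87 axis-TCP mm [3.27 1.6 ] rms 0.001 lean [0.011 0.026] minz 0.13959818257287393
tamper [0.43734965 0.29893598 0.08310568] 81
```

>>> servo_tool([
  [6,15,20,0,0,0],
  [6,17,0,0,0,0],
  [0,0,0,0,0,0],
  [0,0,0,0,0,0],
  [0,0,0,0,0,0],
])

```text
clock: 21.12
tool_pos: [0.5779, 0.3377, 0.3251]
orientation: [-180.0, -0.0, 179.8]
force: [-0.4, -0.4, 1.1]
opening: 0.05
```

>>> servo_tool([
  [0,3,-35,0,0,0],
  [0,0,-30,0,0,0],
  [0,0,-15,0,0,0],
  [0,0,-7,0,0,0],
  [0,0,0,0,0,0],
])

```text
clock: 21.53
tool_pos: [0.5775, 0.3405, 0.2368]
orientation: [-179.9, -0.1, 179.7]
force: [-0.1, 0.9, -0.1]
opening: 0.0498
```

>>> servo_tool([
  [0,0,0,0,0,0],
  [0,0,0,0,0,0],
  [0,0,0,0,0,0],
  [0,0,0,0,0,0],
  [0,0,0,0,0,0],
], fingers=10)

```text
clock: 21.95
tool_pos: [0.5786, 0.342, 0.2397]
orientation: [179.9, 0.1, 179.8]
force: [-0.3, 0.4, 3.1]
opening: 0.0297
```

>>> servo_tool([
  [0,0,0,0,0,0],
  [0,0,0,0,0,0],
  [0,0,0,0,0,0],
])

```text
clock: 22.2
tool_pos: [0.5786, 0.3421, 0.2396]
orientation: [180.0, 0.1, 179.8]
force: [-0.3, -0.3, 5.4]
opening: 0.0298
```

>>> servo_tool([
  [0,0,6,0,0,0],
  [0,0,6,0,0,0],
  [0,0,6,0,0,0],
  [0,0,0,0,0,0],
  [-8,0,0,0,0,0],
])

```text
clock: 22.62
tool_pos: [0.5709, 0.342, 0.2563]
orientation: [180.0, 0.0, 179.8]
force: [-0.3, 1.0, -1.2]
opening: 0.0295
```

>>> servo_tool([
  [-12,0,0,0,0,0],
  [-12,0,0,0,0,0],
  [-12,0,0,0,0,0],
  [-14,0,0,0,0,0],
  [-16,0,10,0,0,0],
])

```text
clock: 23.03
tool_pos: [0.5017, 0.3411, 0.2643]
orientation: [-179.9, -0.2, 179.8]
force: [-0.4, 0.0, -1.5]
opening: 0.0297
```

>>> servo_tool([
  [-13,-20,12,0,0,0],
  [-13,-38,0,0,0,0],
  [0,-38,0,0,0,0],
  [0,-38,0,0,0,0],
  [0,-38,0,0,0,0],
])

```text
clock: 23.45
tool_pos: [0.4764, 0.1686, 0.2787]
orientation: [180.0, 0.0, 179.9]
force: [0.7, -0.2, -1.0]
opening: 0.0298
```

>>> servo_tool([
  [0,-38,0,0,0,0],
  [0,-38,0,0,0,0],
  [0,-38,0,0,0,0],
  [0,-38,0,0,0,0],
  [0,-30,-10,0,0,0],
])

```text
clock: 23.87
tool_pos: [0.4776, -0.0139, 0.2703]
orientation: [180.0, 0.2, 179.8]
force: [1.5, 0.6, -1.4]
opening: 0.0295
```

>>> servo_tool([
  [0,-8,-30,0,0,0],
  [0,0,-35,0,0,0],
  [0,0,-30,0,0,0],
  [0,0,-20,0,0,0],
  [0,0,0,0,0,0],
])

```text
clock: 24.28
tool_pos: [0.4744, -0.0206, 0.1495]
orientation: [-179.9, -0.4, 179.7]
force: [0.3, 0.8, -0.9]
opening: 0.0296
```

>>> servo_tool([
  [0,0,0,0,0,0],
  [0,0,0,0,0,0],
  [0,0,0,0,0,0],
])

```text
clock: 24.53
tool_pos: [0.4792, -0.0196, 0.1552]
orientation: [180.0, 0.2, 179.8]
force: [0.2, 0.5, -1.6]
opening: 0.0299
```

Run:
```python
from held import *
snap('side'); t=ctrl.get_obs()['tool_pos']; print(t); held('side',t,zoff=-.1061)
```

```text
[ 0.47912555 -0.01959346  0.15506883]
side 67 axis-TCP mm [-1.58  0.15] rms 0.0017 lean [0.032 0.024] minz 0.05539831732799305
```

Axis (0.4775, −0.0194) against the target (0.4769, −0.0204). I'll lower it with a 1 mm correction.

>>> servo_tool([
  [0,-1,-16,0,0,0],
  [0,0,-10,0,0,0],
  [0,0,-4,0,0,0],
  [0,0,-3,0,0,0],
  [0,0,-3,0,0,0],
])

```text
clock: 25.0
tool_pos: [0.4784, -0.0211, 0.1174]
orientation: [-180.0, 0.0, 179.8]
force: [-0.0, 0.1, -0.5]
opening: 0.0299
```

>>> servo_tool([
  [0,0,-2,0,0,0],
  [0,0,-2,0,0,0],
  [0,0,-1,0,0,0],
  [0,0,0,0,0,0],
  [0,0,0,0,0,0],
])

```text
clock: 25.42
tool_pos: [0.4787, -0.0211, 0.1134]
orientation: [-180.0, 0.1, 179.8]
force: [-2.8, 0.3, 7.6]
opening: 0.0297
```

>>> servo_tool([
  [0,0,-1,0,0,0],
  [0,0,0,0,0,0],
  [0,0,0,0,0,0],
])

```text
clock: 25.67
tool_pos: [0.4793, -0.0211, 0.1134]
orientation: [-180.0, 0.1, 179.8]
force: [-4.9, 0.8, 16.0]
opening: 0.0294
```

>>> servo_tool([
  [0,0,1,0,0,0],
  [0,0,0,0,0,0],
  [0,0,0,0,0,0],
  [0,0,0,0,0,0],
  [0,0,0,0,0,0],
], fingers=50)

```text
clock: 26.08
tool_pos: [0.4782, -0.0211, 0.1122]
orientation: [-180.0, -0.0, 179.8]
force: [-0.4, 0.6, -0.0]
opening: 0.0494
```

>>> servo_tool([
  [0,0,15,0,0,0],
  [0,0,30,0,0,0],
  [0,0,40,0,0,0],
  [0,20,40,0,0,0],
  [0,40,20,0,0,0],
])

```text
clock: 26.5
tool_pos: [0.4795, 0.0336, 0.2578]
orientation: [180.0, 0.3, 179.6]
force: [2.0, 0.4, 1.2]
opening: 0.0498
```

>>> servo_tool([
  [-8,40,0,0,0,0],
  [-8,40,0,0,0,0],
  [-8,40,0,0,0,0],
  [-8,40,0,0,0,0],
  [0,0,0,0,0,0],
], fingers=65)

```text
clock: 26.92
tool_pos: [0.4454, 0.2001, 0.2531]
orientation: [179.9, 0.0, -180.0]
force: [0.4, -0.1, 0.6]
opening: 0.0652
```

Run:
```python
from held import *
im,d=snap('side'); im1,d1=snap('top'); t=ctrl.get_obs()['tool_pos']; print(t)
for n,dd in(('side',d),('top',d1)):
    P=cloud(n,dd).reshape(-1,3); A=P[(P[:,2]>.03)&(P[:,2]<.1)&(np.hypot(P[:,0]-.4375,P[:,1]-.2993)<.08)]
    B=A[A[:,2]>.075]; print(n,len(A),len(B),B.min(0),B.max(0),(B.min(0)+B.max(0))/2)
for c in ((.5419,-.1042),(.4675,-.0948),(.4769,-.0204)): held('side',np.array([*c,.112]),zoff=-.105,lo=.02,hi=.04)
cv2.imwrite('pics/c7.png',np.hstack([cv2.resize(im[170:330,200:320],(400,533),interpolation=2),cv2.resize(im1[180:270,215:305],(400,533),interpolation=2)])[...,::-1])
```

```text
[0.44561138 0.19620091 0.25283395]
side 150 92 [0.42134543 0.28864835 0.07510218] [0.45259257 0.32005921 0.0919361 ] [0.436969   0.30435378 0.08351914]
top 38 19 [0.42530031 0.28491159 0.08027099] [0.43331434 0.31027611 0.09529517] [0.42930733 0.29759385 0.08778308]
side 9 axis-TCP mm [-1.42 -1.25] rms 0.0012 lean [-0.297  0.118] minz 0.027987726784568068
side 18 axis-TCP mm [0.16 0.99] rms 0.0019 lean [-0.384 -0.142] minz 0.02951588641087466
  return _methods._mean(a, axis=axis, dtype=dtype,
  ret = ret.dtype.type(ret / rcount)
held.py:14: RuntimeWarning: Mean of empty slice.
  B=A[q]; out.append(np.r_[least_squares(lambda p:np.hypot(B[:,0]-p[0],B[:,1]-p[1])-r,t[:2],loss='soft_l1',f_scale=.001).x,B[:,2].mean()])
held.py:15: RuntimeWarning: Mean of empty slice.
  print(n,len(A),'axis-TCP mm',((s.x-t[:2])*1e3).round(2),'rms',np.sqrt((g(s.x)**2).mean()).round(4),'lean',((out[1]-out[0])[:2]/(out[1]-out[0])[2]).round(3),'minz',P[m][:,2].min())
Traceback (most recent call last):
  File "held.py", line 15, in held
    print(n,len(A),'axis-TCP mm',((s.x-t[:2])*1e3).round(2),'rms',np.sqrt((g(s.x)**2).mean()).round(4),'lean',((out[1]-out[0])[:2]/(out[1]-out[0])[2]).round(3),'minz',P[m][:,2].min())
                                                                                                                                                                       ~~~~~~~~~~~~~^^
ValueError: zero-size array to reduction operation minimum which has no identity
```

The tamper hasn't moved, at about (0.438, 0.301). I'll go over it, then down.

>>> servo_tool([
  [-3,35,0,0,0,0],
  [-4,35,0,0,0,0],
  [0,35,0,0,0,0],
  [0,0,0,0,0,0],
  [0,0,0,0,0,0],
])

```text
clock: 27.43
tool_pos: [0.4394, 0.3, 0.2525]
orientation: [-179.9, -0.0, 179.8]
force: [0.5, -0.3, -0.6]
opening: 0.065
```

>>> servo_tool([
  [0,0,-35,0,0,0],
  [0,0,-35,0,0,0],
  [0,0,-35,0,0,0],
  [0,0,-20,0,0,0],
  [0,0,0,0,0,0],
])

```text
clock: 27.85
tool_pos: [0.4375, 0.2956, 0.1239]
orientation: [-179.7, -0.3, 179.6]
force: [-0.3, -1.1, -0.6]
opening: 0.0653
```

>>> servo_tool([
  [0,0,-25,0,0,0],
  [0,0,-25,0,0,0],
  [0,0,-18,0,0,0],
  [0,0,-9,0,0,0],
  [0,0,0,0,0,0],
])

```text
clock: 28.27
tool_pos: [0.4392, 0.2985, 0.0507]
orientation: [-179.9, -0.1, 179.7]
force: [0.1, -0.4, 0.7]
opening: 0.065
```

>>> servo_tool([
  [0,0,0,0,0,0],
  [0,0,0,0,0,0],
  [0,0,0,0,0,0],
  [0,0,0,0,0,0],
  [0,0,0,0,0,0],
], fingers=10)

```text
clock: 28.68
tool_pos: [0.4395, 0.3003, 0.0521]
orientation: [179.9, 0.1, 179.8]
force: [-0.2, 2.3, 1.1]
opening: 0.037
```

>>> servo_tool([
  [0,0,0,0,0,0],
  [0,0,0,0,0,0],
  [0,0,0,0,0,0],
  [0,0,0,0,0,0],
  [0,0,0,0,0,0],
])

```text
clock: 29.1
tool_pos: [0.4398, 0.3007, 0.0519]
orientation: [179.9, 0.1, 179.8]
force: [0.5, 4.1, 5.3]
opening: 0.032
```

>>> servo_tool([
  [0,0,15,0,0,0],
  [0,0,30,0,0,0],
  [0,0,40,0,0,0],
  [0,0,40,0,0,0],
  [0,0,40,0,0,0],
])

```text
clock: 29.52
tool_pos: [0.4379, 0.2983, 0.2166]
orientation: [-179.8, -0.2, 179.8]
force: [1.6, 1.3, -3.4]
opening: 0.0321
```

>>> servo_tool([
  [0,0,35,0,0,0],
  [-2,-20,0,0,0,0],
  [-2,-35,0,0,0,0],
  [-2,-35,0,0,0,0],
  [-2,-35,0,0,0,0],
])

```text
clock: 29.93
tool_pos: [0.4295, 0.1726, 0.2496]
orientation: [-179.9, -0.2, 179.8]
force: [1.0, -1.0, -4.8]
opening: 0.0325
```

>>> servo_tool([
  [-2,-35,0,0,0,0],
  [-2,-35,0,0,0,0],
  [0,-35,0,0,0,0],
  [0,-35,0,0,0,0],
  [0,-35,0,0,0,0],
])

```text
clock: 30.35
tool_pos: [0.4253, -0.0023, 0.25]
orientation: [-180.0, -0.1, 179.8]
force: [1.1, 0.5, -4.2]
opening: 0.0325
```

>>> servo_tool([
  [0,-35,0,0,0,0],
  [0,-35,0,0,0,0],
  [0,-35,0,0,0,0],
  [0,-35,0,0,0,0],
  [0,-35,0,0,0,0],
])

```text
clock: 30.77
tool_pos: [0.4253, -0.1768, 0.2499]
orientation: [180.0, -0.2, 179.8]
force: [1.5, 1.3, -3.4]
opening: 0.0324
```

>>> servo_tool([
  [0,-35,0,0,0,0],
  [0,-35,0,0,0,0],
  [0,-20,0,0,0,0],
  [0,0,0,0,0,0],
  [0,0,0,0,0,0],
])

```text
clock: 31.18
tool_pos: [0.4255, -0.2659, 0.2493]
orientation: [179.9, -0.2, 179.6]
force: [0.0, 1.1, -3.7]
opening: 0.0323
```

>>> servo_tool([
  [2,-25,-20,0,0,0],
  [0,0,-35,0,0,0],
  [0,0,-35,0,0,0],
  [0,0,-35,0,0,0],
  [0,0,-30,0,0,0],
])

```text
clock: 31.6
tool_pos: [0.4275, -0.2889, 0.0937]
orientation: [179.9, -0.1, 179.8]
force: [0.1, -0.5, -4.0]
opening: 0.0326
```

>>> servo_tool([
  [0,0,-16,0,0,0],
  [0,0,-8,0,0,0],
  [0,0,0,0,0,0],
  [0,0,0,0,0,0],
  [0,0,0,0,0,0],
])

```text
clock: 32.02
tool_pos: [0.4303, -0.2902, 0.0736]
orientation: [-180.0, 0.1, 179.8]
force: [0.6, 0.0, -3.1]
opening: 0.0326
```

>>> servo_tool([
  [-2,-1,-6,0,0,0],
  [0,0,-4,0,0,0],
  [0,0,-2,0,0,0],
  [0,0,-2,0,0,0],
  [0,0,0,0,0,0],
])

```text
clock: 32.43
tool_pos: [0.4272, -0.2913, 0.0582]
orientation: [-180.0, -0.0, 179.8]
force: [0.2, 0.1, -4.1]
opening: 0.0324
```

>>> servo_tool([
  [0,0,-1,0,0,0],
  [0,0,0,0,0,0],
  [0,0,0,0,0,0],
])

```text
clock: 32.68
tool_pos: [0.4274, -0.2913, 0.0579]
orientation: [-180.0, 0.0, 179.8]
force: [-2.4, 2.6, 5.7]
opening: 0.0326
```

Contact at the expected height. I'll release, rise, and retreat to the start side.

>>> servo_tool([
  [0,0,0,0,0,0],
  [0,0,0,0,0,0],
  [0,0,0,0,0,0],
  [0,0,0,0,0,0],
  [0,0,0,0,0,0],
], fingers=65)

```text
clock: 33.1
tool_pos: [0.4273, -0.2913, 0.0572]
orientation: [-180.0, 0.0, 179.8]
force: [0.0, -0.7, 0.4]
opening: 0.0606
```

>>> servo_tool([
  [0,0,0,0,0,0],
  [0,0,15,0,0,0],
  [0,0,30,0,0,0],
  [0,0,40,0,0,0],
  [0,0,40,0,0,0],
])

```text
clock: 33.52
tool_pos: [0.4263, -0.291, 0.1831]
orientation: [180.0, -0.1, 179.8]
force: [1.8, -0.1, -0.3]
opening: 0.0654
```

>>> servo_tool([
  [0,0,35,0,0,0],
  [0,-35,10,0,0,0],
  [-10,-35,0,0,0,0],
  [-20,-35,0,0,0,0],
  [-20,-35,0,0,0,0],
])

```text
clock: 33.93
tool_pos: [0.377, -0.4324, 0.2276]
orientation: [-180.0, 0.1, 179.9]
force: [1.6, 0.5, -0.6]
opening: 0.0649
```

>>> servo_tool([
  [-20,-35,0,0,0,0],
  [-20,-35,0,0,0,0],
  [-20,-35,0,0,0,0],
  [-20,-35,0,0,0,0],
  [0,0,0,0,0,0],
])

```text
clock: 34.35
tool_pos: [0.2934, -0.5759, 0.2261]
orientation: [180.0, -0.1, 179.5]
force: [0.6, 1.1, 1.0]
opening: 0.0648
```

Run:
```python
from held import *
print(ctrl.get_obs()['tool_pos'])
im,d=snap('side'); im1,d1=snap('top')
P=cloud('top',d1).reshape(-1,3)
A=P[(P[:,2]>.07)&(P[:,2]<.11)&(np.hypot(P[:,0]-.428,P[:,1]+.291)<.07)]; print('tamper top',(A.min(0)+A.max(0))/2,len(A))
A=P[(P[:,2]>.018)&(P[:,2]<.034)&(np.hypot(P[:,0]-.428,P[:,1]+.291)<.07)]; print('tamper base',(A.min(0)+A.max(0))/2,len(A))
for c in ((.5419,-.1042),(.4675,-.0948),(.4769,-.0204)):
    B=P[(np.hypot(P[:,0]-c[0],P[:,1]-c[1])<.03)]; T=B[B[:,2]>.13]; F=B[(B[:,2]<.03)&(np.hypot(B[:,0]-c[0],B[:,1]-c[1])<.018)]
    R=B[(B[:,2]>.045)&(B[:,2]<.06)]
    print(c,'eye top',T.mean(0).round(4),T[:,2].max(),'inner floor z',np.median(F[:,2]),'rim mid',((R.min(0)+R.max(0))/2).round(4))
for n,(a,b,e,f),lo,hi in [('jar',(335,215,380,270),.11,.15),('jug',(395,220,445,270),.08,.12),('cup',(155,375,200,425),.05,.07)]:
    A=P.reshape(384,512,3)[int(b*.64):int(f*.64),int(a*.64):int(e*.64)].reshape(-1,3); A=A[(A[:,2]>lo)&(A[:,2]<hi)]; print(n,A.mean(0).round(4))
cv2.imwrite('pics/c7.png',np.hstack([cv2.resize(im[150:290,195:335],(400,400),interpolation=2),cv2.resize(im1[160:290,220:350],(400,400),interpolation=2)])[...,::-1])
```

```text
[ 0.29339847 -0.57586442  0.22607485]
tamper top [ 0.42589328 -0.28993757  0.08911802] 69
tamper base [ 0.42920749 -0.29055797  0.02609341] 89
(0.5419, -0.1042) eye top [ 0.5411 -0.1067  0.1514] 0.16091828970275013 inner floor z 0.01266475692544744 rim mid [ 0.5378 -0.1066  0.0522]
(0.4675, -0.0948) eye top [ 0.4678 -0.0965  0.1506] 0.16360638844352549 inner floor z 0.010112404898187988 rim mid [ 0.4707 -0.097   0.0521]
(0.4769, -0.0204) eye top [ 0.4779 -0.023   0.1508] 0.1621948636420827 inner floor z 0.011429889717829433 rim mid [ 0.4769 -0.0233  0.0532]
jar [0.767  0.0385 0.1287]
jug [ 0.7633 -0.1116  0.0947]
cup [0.3997 0.468  0.0588]
```

View pics/c7.png

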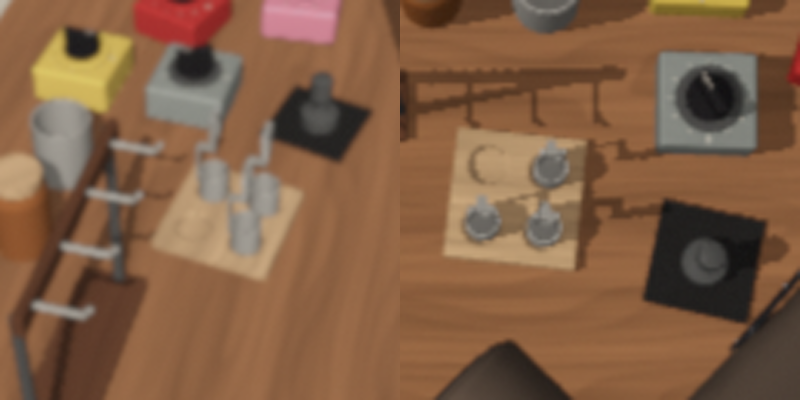

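All checks agree:
- **Measures:** three upright in separate wells, cups at (550,165), (482,220) and (545,228) in the right panel.
- **Tamper:** upright at the mat's middle, (705,260).
- **Dial:** pointer up-left at (705,78), the fifth mark.
- **Bystanders and rack:** bystanders unmoved to within about 1 mm, all pegs empty.

I'm handing in.

```bash
python3 -c "
from plant import ctrl
print(ctrl.close_job())"
```

```text
the job is handed in; nothing more can be done
None
```

The dosing station is ready and the job is handed in, at about 34.5 s of the 210 s allowed. No verdict was reported back.

- **Dial:** I gripped the grey timer's dial, turned it 120° clockwise from the first mark to the fifth, and let it click in. Both later pictures show the pointer at about 150° from zero. I only judged that angle by eye.
- **Measures:** Three were present, with one peg empty. Each stands upright in its own well. The last depth check put the eye tops 151 mm above the table on average, and the inner floors read about 11 mm, which fits cups resting on the well floors. Eye tops sat within about 3 mm of the estimated well centres.
- **Tamper:** It stands upright on the mat, about 1–2 mm from the estimated centre. I saw no knock before handing in.
- **Jar, jug and cup:** They read within about 1 mm of where they started.

Two checks gave poor readings:
- The side-view fits of the placed measures had too few points, and one returned none, so I relied on the top depth view instead.
- In that view, one cup's visible rim read about 4–5 mm from the estimated well centre. The rim was partly hidden by its handle, and the same measure's eye top was within 3 mm.

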